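Pack the electrician's van drawer

ROBOT

A 6-joint arm with a two-finger parallel gripper is mounted at the origin on the work surface. World frame = base frame: x ahead of the robot, y to its left, z up, the work surface at z = 0. Lengths are in m, angles in degrees, forces in N, time in s.
With the tool pointing down it reaches from about 0.275 to 0.725 m from the base axis. Payload 15.9 kg.
Tool frame: the origin (TCP) lies at the very end of the fingers, on their centre line; the grasp point (between the pads) lies 19 mm behind it (robot.tcp_to_grasp is the distance from the TCP to the grasp point, in m); z points along the fingers, y is the line along which they close (so a half turn about z gives the same grasp; the last joint's range is limited). The gripper opens to 85 mm and grips with 20 to 120 N. Pads are 22 mm wide; open, the fingers measure 114 mm over their backs; the gripper's body (76 mm by 85 mm) begins 54 mm behind the grasp point. The pads swing forward as they close: fully open they stand 13 mm farther back than shut.
Start: joints at [63.083, 12.198, -1.971, 75.831, 0, 90], TCP at [0.226, 0.446, 0.231] pointing down, gripper open.
Joint ranges: [-170.91, 170.91], [-42.67, 98.43], [-65.05, 77.54], [-120.47, 116.71], [-90, 82.35], [-180, 180]. Speed limits (degrees/s): [108.29, 108.29, 136.94, 147.25, 180, 180].

INTERFACE

Orientations are given as a 3x3 rotation matrix whose columns are the frame's x, y, z axes.
In Python, from workcell import monitor, camera, sign_off, robot gives the robot as it stands.
- The arm moves only by the tool arm_command, never from a script. Its argument "motion" is a list that holds one entry, the list of rows, each a list of 5 numbers: the closure in counts, from 0 (fully open) to 255 (shut), then the shift along the tool's x, y, z in mm, then the turn about the tool's z in degrees. In form: [[[claw, dx, dy, dz, turn], ...]]. A call has 1 to 8 rows; each row is the pose to reach, as a shift and turn from the pose commanded when the call began, along the tool's axes at that moment; what a row does not reach only later rows make up. A row lasts 1/12 s, in which the tool goes at most 41.7 mm and 7.16 degrees, less where a joint would pass 70% of its speed; a pose out of reach is approached as far as the arm can. A call with a gripper value outside its range is refused whole. The fingers move at their own pace and stop on an object; the grip force is fixed at half the most. Time passes only in rows, so rows that repeat a pose let the fingers close. It gives the time, the measured TCP pose, the force, the opening and the grip force at its end, in the units of the state.
- monitor.sense(): the state, without advancing time (a new reading comes with each control period).
- camera(name): name is "scene" or "side" or "wrist"; returns a dict with "img" (480x640x3 uint8, blue, green, red), "depth" (480x640 float32, m along the optical axis (not along the pixel's ray), 0 where there is no reading), "K" (3x3 intrinsics, pixels), "k1" (the pictures are not rectified: a ray, as slopes to the right and down, at radius r is drawn at 1 + k1 r^2 times it, then the intrinsics apply), "R" (3x3) and "t" (3): a world point X has camera coordinates R X + t. Camera axes: x right, y down, z forward; pixel columns grow to the right and rows downward; lengths in m; the calibration is good to about 2 mm. A picture is of the moment at which its call begins.
- sign_off(): hands the job in; it is judged then, once.
The state is a dict: "clock": time; "qpos": joint angles; "qvel": joint speeds; "tau": joint torques, N m; "tcp_pos": TCP position; "ee_rot": TCP orientation; "ft_force": force on the tool from outside, world axes, zero at the start; "moment": the same for the moment, N m; "finger_gap": finger opening in m; "grip_force": force on a finger pad.
Only numpy, scipy, OpenCV 4.12 (cv2) and the standard library are available. Lean on these libraries where they do the work, as an engineer would, in place of code of your own. Each camera call takes 0.05 s, during which the arm holds its last target. There are 200 camera calls.

TASK

Pack the drawer. The battery pack goes on the drawer floor between the charger and the multimeter, side by side with them and lengthwise the same way; the drill-bit case goes straight behind the charger, in line with it, with the tape measure lying flat on the middle of its lid; and the tub of wall plugs stands straight behind the multimeter (behind = away from the drawer front with the pull handle). Leave the charger and the multimeter where they are, and leave the drill, the screwdriver and the roll of insulating tape alone.

Things in the scene. Friction and masses are not known exactly. Their poses are not given: they have to be found in the camera images.
- drawer: Open plywood drawer on the van deck, fixed, 425 (x) x 328 (y) x 72 mm high; walls 12, floor 8 mm thick. Origin: centre of underside; x points from its front (dark panel with steel pull handle, towards the robot) to its back, y to its left. A cross wall (x 94.5 to 106.5 mm) parts the front bay to be packed (inside x -200.5 to 94.5, y -152 to 152) from the narrow rear bay full of hand tools.
- charger: Battery charger already on the floor of the front bay, loose, grey, black top with two steel rails and brass contacts; 130 (x) x 95 (y) x 57 mm high. Origin: centre of underside, about 115 mm frontwards of the drawer's origin and 92 mm to its left or right. x lengthwise, to the drawer's back (within a few degrees).
- meter: Multimeter face up on the floor of the front bay, loose, black rubber boot, grey face with display and dial; 150 (x) x 72 (y) x 48 mm high. Origin: centre of underside, across the bay from the charger and level with it. x lengthwise, to the drawer's back (within a few degrees). About 100 mm are free between charger and meter, 134 mm between the meter's back and the cross wall.
- battery: Slide-on battery pack of a power tool, black, starts on the deck. Base 115 (x) x 75 (y) x 34 mm high; on it a raised rail block with brass contacts, 80 (x) x 44 (y) mm, from 34 to 58 mm above the underside, its middle 4 mm towards -x: grip this block across y. Origin: centre of its underside; x lengthwise. About 0.45 kg.
- bit_case: Flat grey drill-bit case with a plain lid, a steel clasp and hinges on its long sides, starts on the deck; 104 (x) x 60 (y) x 28 mm high. Origin: centre of its underside; x lengthwise. About 0.2 kg.
- tape: Tape measure lying on its side, grey with a round aluminium disc on top, starts on the deck; 62 (x) x 58 (y) x 33 mm high, flat sides at y = +-29 mm (from x = -19 to +31 mm). Origin: centre of its underside. About 0.2 kg.
- tub: Round screw-top tub of wall plugs, all white with a ribbed lid and a paper band, starts standing on the deck; 58 mm diameter, 44 mm high. Origin: centre of its underside. About 0.14 kg.
- drill: Bystander: cordless drill without battery, lying on its side on the deck at the robot's right, about 180 x 175 x 61 mm. Origin: under the middle of its motor housing; x towards the chuck.
- insulating_tape: Bystander: black roll of insulating tape lying flat on the deck, 68 mm diameter, 19 mm high. Origin: centre of its underside.
- screwdriver: Bystander: screwdriver with a black handle, 160 mm long, lying on the deck. Origin: underneath it, about the middle; x towards the tip.
Not all that is in view belongs to the job. What is shaped like the bit_case but green is not meant.

How it is judged:
By the outcome, as a careful person would: the job done as asked, in the order asked, and still so for the second after the job is handed in, with the robot touching nothing.
It also fails if it takes over 125 s, if anything falls off the work surface, if the arm or the gripper's body presses on something with over 40 N, if the wrist force passes 120 N, or if a joint passes its speed limit or range.

## Working session

There is one attempt and no reset: what is moved stays moved. The work goes in short steps, Python scripts to look and compute and a tool call to move; the robot and the scene stay as the last step left them, time stands still between calls to the robot, and variables do not carry over. Pictures are saved under pics/ and viewed, at most 14 in all, crops included, and the job is handed in when it is done.

Besides the shell and the picture viewer there is one more tool, called after "Request:" as name(argument=value, ...), one argument or row to a line, values as JSON. arm_command: Moves the arm, as the interface text tells. Its arguments: {"type":"object","properties":{"motion":{"type":"array","items":{"type":"array","items":{"type":"array","items":{"type":"number"}}}}},"required":["motion"]}

```bash
ls; mkdir -p pics; cat > h.py <<'E'
import numpy as np, cv2
from workcell import monitor, camera, sign_off, robot
def snap(n,f):
    c=camera(n); cv2.imwrite('pics/'+f+'.png',c['img']); np.savez('pics/'+f+'.npz',**{k:np.array(v) for k,v in c.items()}); return c
def load(f): return dict(np.load('pics/'+f+'.npz'))
def rays(c,uv):
    uv=np.array(uv,float).reshape(-1,1,2)
    d=np.array([float(c['k1']),0,0,0,0])
    p=cv2.undistortPoints(uv,c['K'],d).reshape(-1,2)
    return np.c_[p,np.ones(len(p))]
def world(c,uv,z=None):
    "pixels -> world, by depth (median 5x5) or on plane z"
    r=rays(c,uv); R=c['R'];t=c['t']
    o=-R.T@t; d=r@R
    if z is None:
        s=[]
        for u,v in np.array(uv).reshape(-1,2).astype(int):
            w=c['depth'][max(v-2,0):v+3,max(u-2,0):u+3]; w=w[w>0]; s.append(np.median(w) if len(w) else np.nan)
        s=np.array(s)
    else: s=(z-o[2])/d[:,2]
    return o+d*s[:,None]
def cloud(c):
    h,w=c['depth'].shape
    u,v=np.meshgrid(np.arange(w),np.arange(h))
    r=rays(c,np.c_[u.ravel(),v.ravel()])
    P=-c['R'].T@c['t']+(r*c['depth'].ravel()[:,None])@c['R']
    P[c['depth'].ravel()==0]=np.nan
    return P.reshape(h,w,3)
E
python3 - <<'E'
from h import *
for n in ['scene','side']: 
    c=snap(n,n+'0'); print(n,-c['R'].T@c['t'],c['K'][0,0],c['k1'])
s=monitor.sense(); print(s['tcp_pos'],s['ee_rot'],s['finger_gap'],s['clock'])
print(robot)
E
```

```text
pics
scene [ 1.33565195 -0.14295885  1.14307125] 524.9086066092104 -0.07600247660124228
side [0.38863541 1.08328672 0.86725539] 575.5055657238875 0.056551782321117273
[0.22621216 0.44555191 0.23087651] [[-8.91660170e-01  4.52705149e-01 -4.35987002e-04]
 [ 4.52705358e-01  8.91659706e-01 -9.09502573e-04]
 [-2.29844556e-05 -1.00834087e-03 -9.99999491e-01]] 0.085386603092785 0.1
<Robot object at 0x7fa399c74050>
```

View pics/scene0.png

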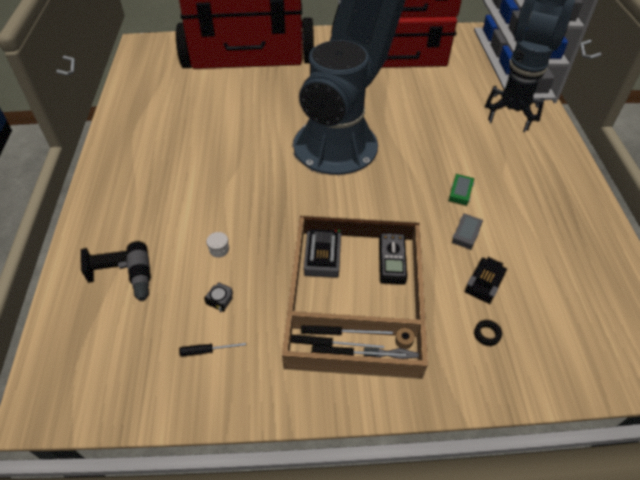

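View pics/side0.png

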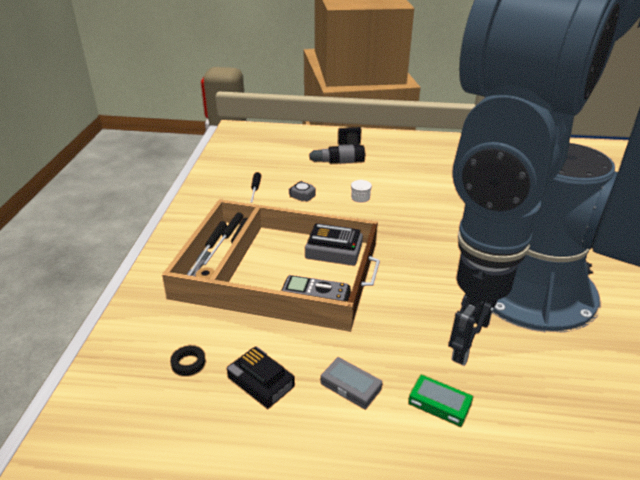

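The scene picture shows the charger at (322,250), meter (393,258), battery (486,279), tape measure (219,296) and tub (217,243). Two items could be the bit case: the grey one at (468,231) and the green one at (461,189). The grey one fits the description. Next: measure the objects from depth and make the enlarged crop.

```bash
cat > seg.py <<'E'
from h import *
S=load('scene0');D=load('side0')
def fit(name,uv,zlo,zhi,rad=.09,c=S):
    P=cloud(c).reshape(-1,3); w=world(c,[uv])[0]
    m=(P[:,2]>zlo)&(P[:,2]<zhi)&(np.hypot(*(P[:,:2]-w[:2]).T)<rad)
    Q=P[m]
    (cx,cy),(a,b),th=cv2.minAreaRect((Q[:,:2]*1000).astype(np.float32))
    if a<b: a,b,th=b,a,th+90
    print(name,'n',m.sum(),'c',round(cx),round(cy),'size',round(a),round(b),'ang',round((th+90)%180-90,1),'zmed',np.round(np.median(Q[:,2])*1000),'seed',np.round(w*1000))
if __name__=='__main__':
    for nm,c,L in (('scene',S,dict(batt=(486,279),case=(468,231),green=(461,189),tub=(217,243),tape=(219,296),roll=(480,326))),
                   ('side',D,dict(batt=(262,372),case=(351,380),green=(441,398),tub=(361,188),tape=(302,189)))):
        print(nm)
        for n,uv in L.items():
            zr={'batt':(.027,.04),'case':(.021,.035),'green':(.02,.035),'tub':(.035,.052),'tape':(.026,.04),'roll':(.01,.03)}[n]
            fit(n,uv,*zr,rad=.075,c=c)
            if n=='batt': fit('rail',uv,.05,.066,rad=.075,c=c)
        
    # drawer interior: charger, meter, rim corners
    for nm,c,a,b in (('scene',S,(322,245),(393,258)),('side',D,(335,237),(316,287))):
        fit(nm+' charger',a,.05,.069,.085,c); fit(nm+' meter',b,.046,.06,.09,c)
    P=cloud(S).reshape(-1,3); m=(P[:,2]>.064)&(P[:,2]<.08)&(P[:,0]>.3)&(abs(P[:,1])<.35); print(m.sum(),cv2.minAreaRect((P[m][:,:2]*1000).astype(np.float32)))
    cr=D['img'][310:440,150:500]; cv2.imwrite('pics/crop1.png',cv2.resize(cr,None,fx=2.2,fy=2.2,interpolation=3))
    print('rim',np.round(world(S,[(302,217),(424,224),(284,358),(424,373)],.072),3))
E
python3 seg.py
```

```text
scene
batt n 538 c 582 344 size 101 78 ang -33.7 zmed 35.0 seed [598. 335.  58.]
rail n 473 c 571 353 size 84 45 ang -35.6 zmed 59.0 seed [598. 335.  58.]
case n 587 c 403 343 size 108 61 ang -29.3 zmed 29.0 seed [414. 340.  30.]
green n 503 c 239 365 size 113 61 ang -22.3 zmed 29.0 seed [249. 359.  30.]
tub n 318 c 420 -355 size 60 57 ang 6.4 zmed 45.0 seed [ 430. -356.   45.]
tape n 461 c 586 -343 size 65 61 ang -33.9 zmed 34.0 seed [ 596. -342.   36.]
roll n 421 c 727 317 size 68 66 ang -56.9 zmed 19.0 seed [710. 301.  18.]
side
batt n 899 c 571 353 size 112 77 ang -35.9 zmed 34.0 seed [564. 376.  59.]
rail n 897 c 571 353 size 85 47 ang -37.0 zmed 58.0 seed [564. 376.  59.]
case n 1476 c 403 344 size 106 65 ang -31.1 zmed 28.0 seed [402. 350.  29.]
green n 1614 c 237 365 size 104 67 ang -25.3 zmed 28.0 seed [237. 373.  28.]
tub n 205 c 418 -356 size 62 58 ang 75.2 zmed 43.0 seed [ 416. -337.   45.]
tape n 243 c 586 -343 size 69 65 ang -32.9 zmed 32.0 seed [ 584. -330.   34.]
scene charger n 1208 c 460 -85 size 153 114 ang -4.8 zmed 64.0 seed [469. -74.  65.]
scene meter n 951 c 502 123 size 148 96 ang -7.9 zmed 51.0 seed [512. 110.  50.]
side charger n 1284 c 469 -84 size 120 114 ang -8.5 zmed 62.0 seed [467. -62.  62.]
side meter n 1265 c 499 133 size 138 105 ang -8.5 zmed 49.0 seed [494. 117.  51.]
4404 ((608.6825561523438, 85.86567687988281), (497.0710754394531, 432.79376220703125), 82.02477264404297)
rim [[ 0.373 -0.123  0.072]
 [ 0.418  0.207  0.072]
 [ 0.795 -0.181  0.072]
 [ 0.849  0.126  0.072]]
```

View pics/crop1.png

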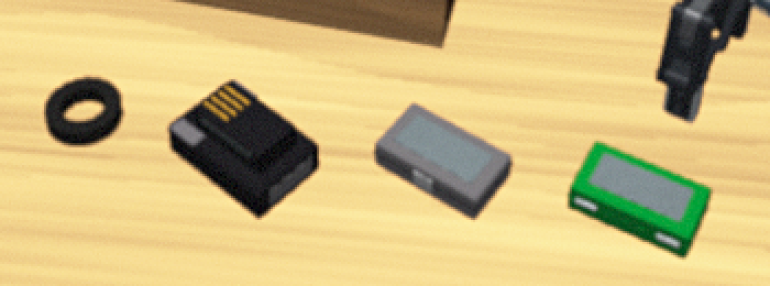

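The crop shows the grey case with a plain lid and clasp at (445,160) and the green decoy at (640,200), so the grey one is the bit case. Now the drawer geometry and a move toward the battery.

```bash
cat >> h.py <<'E'
def go(x,y,z,yaw=None):
    "world TCP target (mm), yaw = world angle of the tool's y axis (mod 180) -> dx dy dz turn"
    s=monitor.sense(); R=np.array(s['ee_rot']); p=np.array(s['tcp_pos'])*1000
    d=R.T@(np.array([x,y,z])-p)
    cur=np.degrees(np.arctan2(R[1,1],R[0,1])); t=0 if yaw is None else -((yaw-cur+90)%180-90)
    print('go',np.round(d,1),'turn',round(t,1),'cur',np.round(p,1),round(cur,1),'q',np.round(s['qpos'],0),'t',round(s['clock'],2),'gap',round(s['finger_gap']*1000,1))
E
cat > dr.py <<'E'
from seg import *
from scipy.optimize import minimize
def todr(P,c,yaw):
    a=np.radians(yaw); R=np.array([[np.cos(a),np.sin(a)],[-np.sin(a),np.cos(a)]])
    return np.c_[(P[:,:2]*1000-c)@R.T,P[:,2]*1000]
P=np.r_[cloud(S).reshape(-1,3),cloud(D).reshape(-1,3)]
P=P[np.isfinite(P).all(1)]
c0=np.array([609,7.]);y0=-7.9
def rimpts(c,y):
    Q=todr(P,c,y); return Q[(Q[:,2]>67)&(Q[:,2]<76)&(abs(Q[:,0])<225)&(abs(Q[:,1])<180)&((abs(Q[:,1])>140))]
W=rimpts(c0,y0)
for it in range(3):
    Q=todr(P,c0,y0); 
    m=(Q[:,2]>69)&(Q[:,2]<76)&(abs(abs(Q[:,1])-158)<14)&(Q[:,0]>-200)&(Q[:,0]<205)
    L=Q[m&(Q[:,1]>0)];Rr=Q[m&(Q[:,1]<0)]
    pl=np.polyfit(L[:,0],L[:,1],1);pr=np.polyfit(Rr[:,0],Rr[:,1],1)
    m=(Q[:,2]>69)&(Q[:,2]<76)&(abs(Q[:,1])<140)
    X=Q[m&(abs(Q[:,0]-100)<15)]; px=np.polyfit(X[:,1],X[:,0],1)
    B=Q[m&(abs(Q[:,0]-206)<15)]; pb=np.polyfit(B[:,1],B[:,0],1)
    F=Q[m&(abs(Q[:,0]+206)<15)]; pf=np.polyfit(F[:,1],F[:,0],1)
    print('sides',np.round([*pl,*pr],3),'cross',np.round(px,3),'back',np.round(pb,3),'front',np.round(pf,3),len(L),len(Rr),len(X),len(B),len(F))
    dy=(pl[1]+pr[1])/2; dx=((px[1]-100.5)+(pb[1]-206.5)+(pf[1]+206.5))/3; da=(pl[0]+pr[0]-px[0]-pb[0])/4
    a=np.radians(y0); c0=c0+np.array([np.cos(a)*dx-np.sin(a)*dy,np.sin(a)*dx+np.cos(a)*dy]); y0+=np.degrees(da)
print('drawer',c0,y0)
for nm,c in (('S',S),('D',D)):
    P1=cloud(c).reshape(-1,3); P1=P1[np.isfinite(P1).all(1)]; Q=todr(P1,c0,y0)
    I=(Q[:,0]>-196)&(Q[:,0]<85)&(abs(Q[:,1])<147)
    for n,m in (('ch',(Q[:,1]<-25)&(Q[:,2]>50)&(Q[:,2]<75)),('me',(Q[:,1]>25)&(Q[:,2]>50)&(Q[:,2]<66)),('me2',(Q[:,1]>25)&(Q[:,2]>35)&(Q[:,2]<66))):
        T=Q[m&I]; print(nm,n,len(T),'x',np.percentile(T[:,0],[1,99]).round(),'y',np.percentile(T[:,1],[1,99]).round(),cv2.minAreaRect(T[:,:2].astype(np.float32)))
go(571,353,180,54)
s0=S['img']
cr=np.hstack([cv2.resize(s0[200:300,285:440],None,fx=4,fy=4,interpolation=3)[:, :560],cv2.resize(s0[270:320,195:245],(240,400)[0:1]+(240,),interpolation=3).repeat(1,0) if 0 else cv2.copyMakeBorder(cv2.resize(s0[275:317,200:240],(230,240),interpolation=3),0,160,0,0,0)])
cv2.imwrite('pics/crop2.png',cr)
E
python3 dr.py | grep -v seed
```

```text
sides [ 2.00000e-03  1.53603e+02  1.10000e-02 -1.61073e+02] cross [-1.0000e-03  9.1415e+01] back [  0.    197.433] front [-2.0000e-03 -2.1501e+02] 1449 1117 832 889 679
sides [-2.00000e-03  1.57258e+02  5.00000e-03 -1.57631e+02] cross [1.0000e-03 9.9778e+01] back [3.00000e-03 2.05687e+02] front [ 1.00000e-03 -2.06831e+02] 1455 1085 905 970 749
sides [-2.00000e-03  1.57426e+02  5.00000e-03 -1.57483e+02] cross [1.00000e-03 1.00397e+02] back [3.00000e-03 2.06316e+02] front [ 1.00000e-03 -2.06209e+02] 1460 1081 906 971 749
drawer [599.03969981   4.39253074] -7.734550798527602
S ch 1172 x [-174.  -54.] y [-137.  -54.] ((-114.32560729980469, -94.93370056152344), (128.90220642089844, 91.14118957519531), 2.5207459926605225)
S me 540 x [-182.  -50.] y [ 64. 121.] ((-121.60643768310547, 76.60165405273438), (151.89015197753906, 88.77452850341797), 2.5965027809143066)
S me2 1237 x [-184.  -41.] y [ 57. 127.] ((-119.22405242919922, 84.65055084228516), (163.45167541503906, 94.87521362304688), 6.083103656768799)
D ch 1058 x [-175.  -58.] y [-133.  -52.] ((-78.93234252929688, -97.1286849975586), (99.09153747558594, 217.0877227783203), 89.76612854003906)
D me 319 x [-176.  -54.] y [ 70. 124.] ((-116.823486328125, 96.95756530761719), (134.20339965820312, 57.74349594116211), 1.4063801765441895)
D me2 1171 x [-189.  -45.] y [ 64. 124.] ((-116.56348419189453, 93.67729949951172), (148.68167114257812, 65.01549530029297), 2.1624953746795654)
go [-349.3   73.6   50.8] turn 9.1 cur [226.2 445.6 230.9] 63.1 q [63. 12. -2. 76. -0. 90.] t 0.1 gap 85.4
```

View pics/crop2.png

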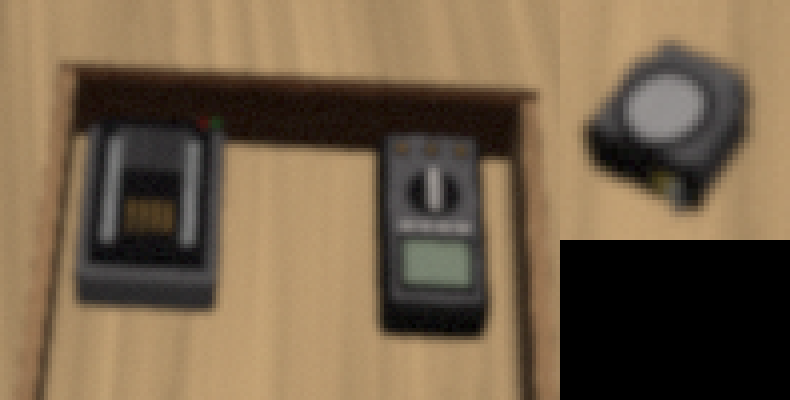

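The crop shows the charger at left and the meter at right of the front bay, both nearly square to the drawer, and the tape measure with its blade slot at lower right. Going above the battery.

Request:
arm_command(
  motion=[
    [[0,-349,74,51,9],[0,-349,74,51,9],[0,-349,74,51,9],[0,-349,74,51,9],[0,-349,74,51,9],[0,-349,74,51,9],[0,-349,74,51,9],[0,-349,74,51,9]],
  ],
)

```text
clock: 0.77
tcp_pos: [0.5469, 0.3596, 0.1835]
ee_rot: [[-0.81, 0.587, -0.0], [0.587, 0.81, -0.0], [0.0, -0.0, -1.0]]
ft_force: [0.2, 1.7, 0.5]
finger_gap: 0.085
grip_force: 0.0
```

Request:
arm_command(
  motion=[
    [[0,-1,0,0,0],[0,-1,0,0,0],[0,-1,0,0,0]],
  ],
)

```text
clock: 1.02
tcp_pos: [0.5456, 0.36, 0.1837]
ee_rot: [[-0.81, 0.587, -0.001], [0.587, 0.81, -0.0], [0.001, -0.001, -1.0]]
ft_force: [-0.2, -0.3, -0.0]
finger_gap: 0.0856
grip_force: 0.0
```

```bash
python3 - <<'E'
from h import *
go(571,353,37,54)
c=snap('wrist','w1'); P=cloud(c).reshape(-1,3)*1000; P=P[np.isfinite(P).all(1)]
for a,b in ((50,66),(28,40)):
    m=(P[:,2]>a)&(P[:,2]<b)&(np.hypot(P[:,0]-571,P[:,1]-353)<80); print(m.sum(),cv2.minAreaRect(P[m][:,:2].astype(np.float32)) if m.sum()>5 else '')
E
```

```text
go [-24.8   9.4 146.6] turn 0.1 cur [545.6 360.  183.7] 54.1 q [33. 32. 20. 78.  0. 69.] t 1.02 gap 85.6
6519 ((571.456787109375, 351.190673828125), (45.108062744140625, 80.5699691772461), 54.17438507080078)
6312 ((574.1132202148438, 349.59674072265625), (76.2622299194336, 114.1969985961914), 54.078216552734375)
```

View pics/w1.png

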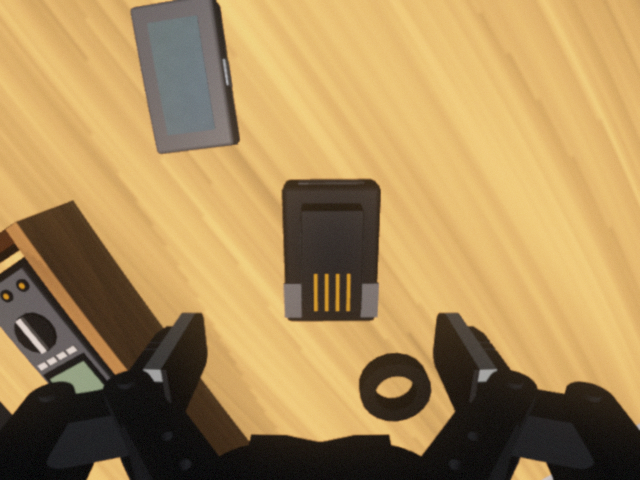

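The wrist view shows the battery centred at (332,250), contacts towards its far end, clear of the roll at (395,388). Its pose is exact from depth, so descend and grip the rail block.

```bash
python3 - <<'E'
from h import *
go(571.5,351.2,37,54.1)
c=load('w1');P=cloud(c).reshape(-1,3)*1000; P=P[np.isfinite(P).all(1)]
m=(P[:,2]>22)&(P[:,2]<33)&(np.hypot(P[:,0]-403,P[:,1]-343)<80); print(m.sum(),cv2.minAreaRect(P[m][:,:2].astype(np.float32)))
E
```

```text
go [-26.8   7.9 147.2] turn 0.0 cur [545.2 360.5 184.2] 54.1 q [33. 32. 20. 78.  0. 69.] t 1.07 gap 85.4
12177 ((403.302490234375, 341.7449035644531), (61.42424011230469, 104.66730499267578), 59.86433792114258)
```

Request:
arm_command(
  motion=[
    [[0,-26,8,40,0],[0,-26,8,80,0],[0,-26,8,110,0],[0,-26,8,130,0],[0,-26,8,140,0],[0,-26,8,147,0],[0,-26,8,147,0]],
  ],
)

```text
clock: 1.65
tcp_pos: [0.5711, 0.3519, 0.0373]
ee_rot: [[-0.81, 0.586, -0.0], [0.586, 0.81, -0.0], [0.0, -0.0, -1.0]]
ft_force: [-0.8, 0.2, 0.3]
finger_gap: 0.0854
grip_force: 0.0
```

Request:
arm_command(
  motion=[
    [[255,0,0,0,0],[255,0,0,0,0],[255,0,0,0,0],[255,0,0,0,0],[255,0,0,0,0],[255,0,0,0,0],[255,0,0,0,0],[255,0,0,0,0]],
  ],
)

```text
clock: 2.32
tcp_pos: [0.5723, 0.3517, 0.0386]
ee_rot: [[-0.81, 0.587, 0.002], [0.587, 0.81, 0.001], [-0.001, 0.002, -1.0]]
ft_force: [-2.2, -0.1, 9.7]
finger_gap: 0.0429
grip_force: 61.6
```

Request:
arm_command(
  motion=[
    [[255,0,0,-15,0],[255,0,0,-40,0],[255,0,0,-80,0],[255,0,0,-120,0],[255,0,0,-150,0],[255,0,0,-150,0]],
  ],
)

```text
clock: 2.82
tcp_pos: [0.5737, 0.3525, 0.1944]
ee_rot: [[-0.81, 0.587, 0.008], [0.587, 0.81, 0.005], [-0.003, 0.008, -1.0]]
ft_force: [1.3, 1.2, -4.4]
finger_gap: 0.0424
grip_force: 63.8
```

```bash
cat >> h.py <<'E'
C0=np.array([599.04,4.39]);Y0=-7.73
def d2w(x,y):
    a=np.radians(Y0); return C0+np.array([[np.cos(a),-np.sin(a)],[np.sin(a),np.cos(a)]])@[x,y]
def w2d(P):
    a=np.radians(Y0); R=np.array([[np.cos(a),np.sin(a)],[-np.sin(a),np.cos(a)]]); return np.c_[(P[:,:2]-C0)@R.T,P[:,2]]
def cl(c):
    P=cloud(c).reshape(-1,3)*1000; return P[np.isfinite(P).all(1)]
E
python3 - <<'E'
from h import *
x,y=d2w(-50,5); go(x,y,205,84)
E
```

```text
go [-178.3 -286.2  -12.4] turn -29.9 cur [573.7 352.5 194.4] 54.1 q [32. 34. 25. 80.  0. 67.] t 2.82 gap 42.4
```

Request:
arm_command(
  motion=[
    [[255,-178,-286,-12,-30],[255,-178,-286,-12,-30],[255,-178,-286,-12,-30],[255,-178,-286,-12,-30],[255,-178,-286,-12,-30],[255,-178,-286,-12,-30],[255,-178,-286,-12,-30],[255,-178,-286,-12,-30]],
  ],
)

```text
clock: 3.48
tcp_pos: [0.5475, 0.0186, 0.1985]
ee_rot: [[-0.995, 0.103, -0.001], [0.103, 0.995, -0.0], [0.001, -0.0, -1.0]]
ft_force: [0.5, -0.1, -5.2]
finger_gap: 0.0425
grip_force: 64.7
```

Request:
arm_command(
  motion=[
    [[255,0,0,0,0],[255,0,0,0,0],[255,0,0,0,0],[255,0,0,0,0]],
  ],
)

```text
clock: 3.82
tcp_pos: [0.5483, 0.0213, 0.1985]
ee_rot: [[-0.995, 0.102, -0.001], [0.102, 0.995, 0.0], [0.001, 0.0, -1.0]]
ft_force: [0.1, -0.2, -5.5]
finger_gap: 0.0428
grip_force: 65.1
```

```bash
python3 - <<'E'
from h import *
x,y=d2w(-118.5,5); go(x,y,110,84)
c=snap('wrist','w2'); Q=w2d(cl(c))
I=(Q[:,0]>-196)&(Q[:,0]<85)&(abs(Q[:,1])<147)
for n,m in (('ch',(Q[:,1]<-40)&(Q[:,2]>45)&(Q[:,2]<72)),('me',(Q[:,1]>50)&(Q[:,2]>45)&(Q[:,2]<62)),('me2',(Q[:,1]>50)&(Q[:,2]>25)&(Q[:,2]<62))):
    T=Q[m&I]; print(n,len(T),np.percentile(T[:,:2],[.5,99.5],axis=0).round(),cv2.minAreaRect(T[:,:2].astype(np.float32)))
E
```

```text
go [66.  -2.8 88.6] turn 0.1 cur [548.3  21.3 198.5] 84.1 q [ 2. 18.  2. 73.  0.  8.] t 3.82 gap 42.8
ch 20796 [[-177. -134.]
 [ -56.  -51.]] ((-114.74851989746094, -94.28843688964844), (127.14754486083984, 91.02371978759766), 0.8552393913269043)
me 13658 [[-182.   62.]
 [ -49.  120.]] ((-115.12158203125, 91.58457946777344), (135.93421936035156, 58.71507263183594), 1.5573232173919678)
me2 17075 [[-188.   55.]
 [ -43.  125.]] ((-114.98074340820312, 91.41692352294922), (149.78567504882812, 72.31832122802734), 1.740692377090454)
```

View pics/w2.png

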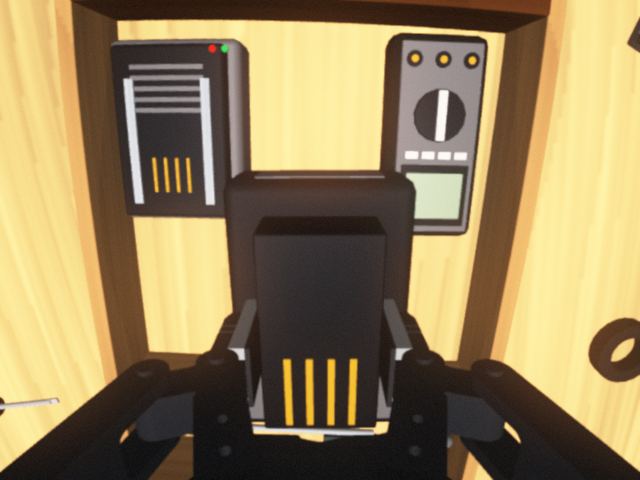

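The view shows the charger at upper left, the meter at upper right and the held battery straight between the fingers. I'll check its position in the hand.

```bash
python3 - <<'E'
from h import *
c=load('w2'); P=cl(c); s=monitor.sense(); R=np.array(s['ee_rot']);p=np.array(s['tcp_pos'])*1000
T=(P-p)@R
m=(abs(T[:,0])<75)&(abs(T[:,1])<45)&(T[:,2]>-5)&(T[:,2]<12)
for sl in (30,40,50): 
    q=T[m&(abs(T[:,0]-sl)<4)]; print(sl,len(q),np.percentile(q[:,1],[.5,99.5]).round(1),np.median(q[:,2]).round(1))
q=T[m&(abs(T[:,1])<30)]; print('front x',np.percentile(q[:,0],99.8))
x,y=d2w(-118.5,4.3); go(x,y,50,83.6)
E
```

```text
30 1005 [-38.1  36.3] 6.0
40 3328 [-37.7  35.8] 5.5
50 4350 [-36.9  35.1] 6.4
front x 54.574412714670196
go [ 66.1  -3.7 148.6] turn 0.6 cur [548.4  21.5 198.6] 84.2 q [ 2. 18.  2. 73.  0.  8.] t 3.87 gap 42.5
```

Request:
arm_command(
  motion=[
    [[255,35,-3,10,1],[255,65,-3,40,1],[255,65,-3,70,1],[255,65,-3,100,1],[255,65,-3,120,1],[255,65,-3,135,1],[255,65,-3,142,1],[255,65,-3,146,1]],
  ],
)

```text
clock: 4.53
tcp_pos: [0.483, 0.025, 0.0521]
ee_rot: [[-0.993, 0.119, -0.001], [0.119, 0.993, -0.0], [0.001, -0.0, -1.0]]
ft_force: [-0.2, -0.0, -5.8]
finger_gap: 0.0427
grip_force: 64.9
```

Request:
arm_command(
  motion=[
    [[255,0,0,2,0],[255,0,0,4,0],[255,0,0,5,0],[255,0,0,5,0],[255,0,0,5,0]],
  ],
)

```text
clock: 4.95
tcp_pos: [0.4838, 0.0242, 0.0484]
ee_rot: [[-0.993, 0.12, 0.001], [0.12, 0.993, 0.0], [-0.001, 0.0, -1.0]]
ft_force: [-0.2, -0.8, -5.7]
finger_gap: 0.0428
grip_force: 64.9
```

Request:
arm_command(
  motion=[
    [[255,0,0,1,0],[255,0,0,2,0],[255,0,0,2,0],[255,0,0,2,0]],
  ],
)

```text
clock: 5.28
tcp_pos: [0.4843, 0.0242, 0.0467]
ee_rot: [[-0.993, 0.121, 0.002], [0.121, 0.993, -0.0], [-0.002, 0.0, -1.0]]
ft_force: [2.0, -1.1, 4.8]
finger_gap: 0.0428
grip_force: 66.3
```

Request:
arm_command(
  motion=[
    [[75,0,0,0,0],[75,0,0,0,0],[75,0,0,0,0],[75,0,0,0,0],[75,0,0,-10,0],[75,0,0,-30,0],[75,0,0,-60,0],[75,0,0,-100,0]],
  ],
)

```text
clock: 5.95
tcp_pos: [0.4819, 0.0242, 0.1461]
ee_rot: [[-0.993, 0.12, -0.003], [0.12, 0.993, -0.0], [0.003, -0.001, -1.0]]
ft_force: [1.6, -0.6, -0.7]
finger_gap: 0.0601
grip_force: 0.0
```

Request:
arm_command(
  motion=[
    [[0,-35,0,-40,0],[0,-60,0,-60,0],[0,-60,0,-60,0],[0,-60,0,-60,0],[0,-60,0,-60,0]],
  ],
)

```text
clock: 6.37
tcp_pos: [0.5425, 0.017, 0.2055]
ee_rot: [[-0.993, 0.121, -0.001], [0.121, 0.993, -0.0], [0.001, -0.0, -1.0]]
ft_force: [-0.7, 1.6, 0.5]
finger_gap: 0.0854
grip_force: 0.0
```

```bash
cat > dc.py <<'E'
from h import *
import sys
c=snap('wrist',sys.argv[1]); Q=w2d(cl(c))
I=(Q[:,0]>-196)&(Q[:,0]<90)&(abs(Q[:,1])<147)
for n,m in (('ch',(Q[:,1]<-40)&(Q[:,0]<-30)&(Q[:,2]>45)&(Q[:,2]<72)),('me2',(Q[:,1]>50)&(Q[:,0]<-30)&(Q[:,2]>25)&(Q[:,2]<62)),('batt',(abs(Q[:,1]-4)<45)&(Q[:,0]<-30)&(Q[:,2]>32)&(Q[:,2]<75)),
  ('case',(Q[:,1]<-40)&(Q[:,0]>-45)&(Q[:,2]>25)&(Q[:,2]<45)),('tape',(Q[:,1]<-40)&(Q[:,0]>-45)&(Q[:,2]>60)&(Q[:,2]<80)),('tub',(Q[:,1]>40)&(Q[:,0]>-35)&(Q[:,2]>40)&(Q[:,2]<60))):
    T=Q[m&I]
    if len(T)>50: print(n,len(T),np.percentile(T[:,:2],[.5,99.5],axis=0).round().tolist(),np.round(np.hstack(cv2.minAreaRect(T[:,:2].astype(np.float32))),1),np.median(T[:,2]).round(1))
E
python3 dc.py w3; python3 -c "
from h import *
go(403.3,341.7,200,60)"
```

```text
ch 20244 [[-177.0, -134.0], [-55.0, -50.0]] [-115.2  -94.7  126.2   91.3    0.7] 62.1
me2 18231 [[-188.0, 55.0], [-43.0, 125.0]] [-114.8   91.7  150.6   73.     1.4] 47.4
batt 15003 [[-170.0, -34.0], [-57.0, 41.0]] [-112.9    3.2  116.1   76.4    1.3] 43.6
go [176.6 305.6   5.3] turn 23.1 cur [541.8  17.1 205. ] 83.1 q [ 2. 18.  1. 74.  0.  9.] t 6.42 gap 85.5
```

Battery sits at drawer (-113, 3), about 1.3° from square, midway between its neighbours. Next, the bit case.

Request:
arm_command(
  motion=[
    [[0,177,306,5,23],[0,177,306,5,23],[0,177,306,5,23],[0,177,306,5,23],[0,177,306,5,23],[0,177,306,5,23],[0,177,306,5,23],[0,177,306,5,23]],
  ],
)

```text
clock: 7.08
tcp_pos: [0.4139, 0.3141, 0.2005]
ee_rot: [[-0.867, 0.499, -0.002], [0.499, 0.867, -0.001], [0.001, -0.002, -1.0]]
ft_force: [1.7, 0.5, -0.4]
finger_gap: 0.0856
grip_force: 0.0
```

```bash
python3 - <<'E'
from h import *
c=snap('wrist','w4');P=cl(c)
m=(P[:,2]>22)&(P[:,2]<35)&(np.hypot(P[:,0]-403,P[:,1]-343)<80); q=cv2.minAreaRect(P[m][:,:2].astype(np.float32)); print(m.sum(),q)
go(403,342,6,60); go(*q[0],6,q[2])
E
```

```text
9570 ((402.7380065917969, 341.8316345214844), (61.37118911743164, 102.67384338378906), 60.18110275268555)
go [ 17.5  15.4 194.2] turn 0.3 cur [411.1 319.8 200.2] 60.3 q [38. 15. -3. 72.  0. 67.] t 7.13 gap 85.4
go [ 17.6  15.1 194.2] turn 0.1 cur [411.1 319.8 200.2] 60.3 q [38. 15. -3. 72.  0. 67.] t 7.13 gap 85.4
```

Request:
arm_command(
  motion=[
    [[0,14,12,40,0],[0,14,12,80,0],[0,14,12,100,0],[0,14,12,100,0],[0,14,12,100,0]],
  ],
)

```text
clock: 7.55
tcp_pos: [0.4089, 0.3296, 0.1008]
ee_rot: [[-0.867, 0.499, -0.003], [0.499, 0.867, -0.002], [0.001, -0.003, -1.0]]
ft_force: [0.1, -0.4, -0.1]
finger_gap: 0.0856
grip_force: 0.0
```

```bash
python3 -c "
from h import *
go(402.7,341.8,6,60.2)"
```

```text
go [11.4  7.8 94.8] turn -0.1 cur [408.9 329.6 100.8] 60.1 q [ 39.  19. -13.  59.  -0.  69.] t 7.55 gap 85.6
```

Request:
arm_command(
  motion=[
    [[0,11,8,20,0],[0,11,8,50,0],[0,11,8,75,0],[0,11,8,88,0],[0,11,8,94,0],[0,11,8,94,0]],
  ],
)

```text
clock: 8.05
tcp_pos: [0.4051, 0.343, 0.0079]
ee_rot: [[-0.867, 0.499, -0.0], [0.499, 0.867, 0.0], [0.0, 0.0, -1.0]]
ft_force: [-0.4, 0.4, -0.3]
finger_gap: 0.0854
grip_force: 0.0
```

Request:
arm_command(
  motion=[
    [[255,0,0,0,0],[255,0,0,0,0],[255,0,0,0,0],[255,0,0,0,0],[255,0,0,0,0],[255,0,0,0,0],[255,0,0,0,0]],
  ],
)

```text
clock: 8.63
tcp_pos: [0.4057, 0.3437, 0.0093]
ee_rot: [[-0.867, 0.499, 0.002], [0.499, 0.867, 0.001], [-0.001, 0.002, -1.0]]
ft_force: [-1.7, -3.0, 13.9]
finger_gap: 0.0583
grip_force: 62.7
```

Request:
arm_command(
  motion=[
    [[255,0,0,-15,0],[255,0,0,-40,0],[255,0,0,-80,0],[255,0,0,-120,0],[255,0,0,-160,0],[255,0,0,-195,0],[255,0,0,-195,0],[255,0,0,-195,0]],
  ],
)

```text
clock: 9.3
tcp_pos: [0.4059, 0.344, 0.2051]
ee_rot: [[-0.867, 0.499, 0.004], [0.499, 0.867, 0.003], [-0.002, 0.005, -1.0]]
ft_force: [-0.9, 0.7, -3.5]
finger_gap: 0.0585
grip_force: 66.9
```

```bash
python3 -c "
from h import *
x,y=d2w(22,-92);print(x,y)
go(x,y,200,90-7.7+.8)"
```

```text
608.4656198903575 -89.73309859796636
go [-391.9 -274.9    4.4] turn -23.0 cur [405.9 344.  205.1] 60.1 q [40. 16. -1. 73.  0. 70.] t 9.3 gap 58.5
```

Request:
arm_command(
  motion=[
    [[255,-391,-278,5,-23],[255,-391,-278,5,-23],[255,-391,-278,5,-23],[255,-391,-278,5,-23],[255,-391,-278,5,-23],[255,-391,-278,5,-23],[255,-391,-278,5,-23],[255,-391,-278,5,-23]],
  ],
)

```text
clock: 9.97
tcp_pos: [0.5387, 0.0497, 0.1981]
ee_rot: [[-0.993, 0.12, -0.001], [0.12, 0.993, -0.0], [0.001, -0.0, -1.0]]
ft_force: [1.5, 0.8, -1.9]
finger_gap: 0.0582
grip_force: 66.8
```

```bash
python3 -c "
from h import *
x,y=d2w(23.6,-93.5);print(x,y)
go(x,y,200,90-7.7+.8)"
```

```text
609.8493229776282 -91.4346760326656
go [ -87.7 -131.5   -2. ] turn -0.0 cur [538.7  49.7 198.1] 83.1 q [ 5. 18.  0. 73. -0. 12.] t 9.97 gap 58.2
```

Request:
arm_command(
  motion=[
    [[255,-82,-126,0,0],[255,-82,-126,0,0],[255,-82,-126,0,0],[255,-82,-126,0,0],[255,-82,-126,0,0],[255,-82,-126,0,0],[255,-82,-126,0,0]],
  ],
)

```text
clock: 10.55
tcp_pos: [0.6045, -0.0828, 0.1982]
ee_rot: [[-0.993, 0.121, -0.002], [0.121, 0.993, 0.0], [0.002, 0.0, -1.0]]
ft_force: [-0.4, 0.6, -2.5]
finger_gap: 0.0588
grip_force: 66.8
```

```bash
cat > hd.py <<'E'
from h import *
import sys
c=snap('wrist',sys.argv[1]); P=cl(c); s=monitor.sense(); R=np.array(s['ee_rot']);p=np.array(s['tcp_pos'])*1000
T=(P-p)@R
m=(abs(T[:,0])<75)&(abs(T[:,1])<45)&(T[:,2]>-45)&(T[:,2]<0)
m&=abs(T[:,2]-float(sys.argv[2]))<8
for sl in (25,35,45): 
    q=T[m&(abs(T[:,0]-sl)<4)]
    if len(q)>20: print(sl,len(q),np.percentile(q[:,1],[.5,99.5]).round(1),np.median(q[:,2]).round(1))
q=T[m&(abs(T[:,1])<22)]; print('front x',np.percentile(q[:,0],99.8))
E
python3 hd.py w5 -20; python3 -c "
from h import *
x,y=d2w(23.6,-93.5)
go(x,y,17,90-7.7+.8)"
```

```text
25 3811 [-30.3  28.2] -17.6
35 4070 [-30.4  28.3] -17.6
45 4363 [-30.5  28.3] -17.3
front x 53.436452184384336
go [ -6.6  -8.4 181.5] turn 0.0 cur [604.5 -82.3 198.5] 83.1 q [-8. 26. 13. 77.  0. -1.] t 10.6 gap 58.2
```

View pics/w5.png

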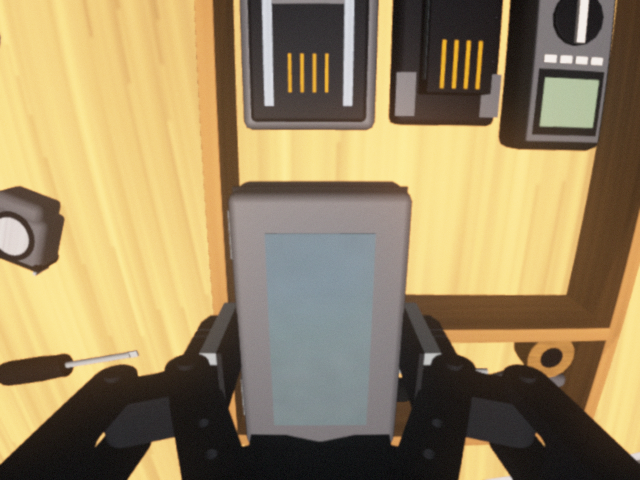

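The held case is straight and square, directly behind the charger at (310,60). Lowering it.

Request:
arm_command(
  motion=[
    [[255,-7,-7,20,0],[255,-7,-7,50,0],[255,-7,-7,85,0],[255,-7,-7,120,0],[255,-7,-7,145,0],[255,-7,-7,165,0],[255,-7,-7,174,0],[255,-7,-7,177,0]],
  ],
)

```text
clock: 11.27
tcp_pos: [0.61, -0.0898, 0.0207]
ee_rot: [[-0.993, 0.119, -0.002], [0.119, 0.993, 0.0], [0.002, 0.0, -1.0]]
ft_force: [-1.0, -0.4, -2.2]
finger_gap: 0.0583
grip_force: 66.8
```

Request:
arm_command(
  motion=[
    [[255,0,0,1,0],[255,0,0,2,0],[255,0,0,3,0],[255,0,0,3,0]],
  ],
)

```text
clock: 11.6
tcp_pos: [0.6118, -0.091, 0.02]
ee_rot: [[-0.993, 0.12, 0.002], [0.12, 0.993, -0.0], [-0.002, -0.0, -1.0]]
ft_force: [-0.5, 0.5, -2.1]
finger_gap: 0.0585
grip_force: 66.8
```

Request:
arm_command(
  motion=[
    [[255,0,0,1,0],[255,0,0,2,0],[255,0,0,2,0],[255,0,0,2,0]],
  ],
)

```text
clock: 11.93
tcp_pos: [0.6116, -0.0908, 0.0175]
ee_rot: [[-0.993, 0.12, 0.001], [0.12, 0.993, 0.0], [-0.001, 0.0, -1.0]]
ft_force: [1.3, 2.2, 3.0]
finger_gap: 0.0582
grip_force: 67.0
```

Touching. Release partially, rise, check.

Request:
arm_command(
  motion=[
    [[40,0,0,0,0],[40,0,0,0,0],[40,0,0,0,0],[40,0,0,0,0],[40,0,0,-15,0],[40,0,0,-40,0],[40,0,0,-80,0],[0,0,0,-120,0]],
  ],
)

```text
clock: 12.6
tcp_pos: [0.6101, -0.0908, 0.1378]
ee_rot: [[-0.993, 0.12, -0.002], [0.12, 0.993, 0.0], [0.002, -0.0, -1.0]]
ft_force: [0.9, 1.2, 0.1]
finger_gap: 0.0823
grip_force: 0.0
```

Request:
arm_command(
  motion=[
    [[0,-35,0,-40,0],[0,-60,0,-65,0],[0,-60,0,-65,0],[0,-60,0,-65,0],[0,-60,0,-65,0]],
  ],
)

```text
clock: 13.02
tcp_pos: [0.6713, -0.0983, 0.2019]
ee_rot: [[-0.993, 0.121, 0.001], [0.121, 0.993, -0.0], [-0.001, -0.0, -1.0]]
ft_force: [1.1, 0.7, 0.3]
finger_gap: 0.0852
grip_force: 0.0
```

```bash
python3 dc.py w6; python3 - <<'E'
from h import *
c=load('w6');P=cl(c)
m=(P[:,2]>24)&(P[:,2]<40)&(np.hypot(P[:,0]-586,P[:,1]+343)<60); print(m.sum(), cv2.minAreaRect(P[m][:,:2].astype(np.float32)) if m.sum()>9 else '')
go(600,-320,190,60)
E
```

```text
ch 3398 [[-67.0, -140.0], [-51.0, -50.0]] [-59.5 -95.2  17.5  92.    0.8] 59.0
me2 5724 [[-79.0, 56.0], [-39.0, 126.0]] [-60.8  91.6  43.3  72.1   1.8] 47.2
batt 3087 [[-74.0, -33.0], [-54.0, 42.0]] [-63.9   4.6  19.5  76.9   1.7] 41.0
case 10979 [[-27.0, -123.0], [75.0, -63.0]] [ 23.7 -93.  103.2  63.4   0.6] 35.2
3289 ((591.6365356445312, -335.94805908203125), (41.06332778930664, 75.3488998413086), 74.70125579833984)
go [  43.1 -228.7   11.1] turn 23.1 cur [670.4 -98.2 201.1] 83.1 q [-8. 35. 28. 83. -0. -1.] t 13.07 gap 85.4
```

Case is at drawer (24, -93), in line with the charger. Next, above the tape measure.

Request:
arm_command(
  motion=[
    [[0,43,-228,11,23],[0,43,-228,11,23],[0,43,-228,11,23],[0,43,-228,11,23],[0,43,-228,11,23],[0,43,-228,11,23],[0,43,-228,11,23],[0,43,-228,11,23]],
  ],
)

```text
clock: 13.73
tcp_pos: [0.5989, -0.3201, 0.1899]
ee_rot: [[-0.865, 0.501, -0.002], [0.501, 0.865, 0.001], [0.002, 0.0, -1.0]]
ft_force: [0.5, -0.2, -0.5]
finger_gap: 0.0854
grip_force: 0.0
```

Request:
arm_command(
  motion=[
    [[0,0,0,0,0],[0,0,0,0,0],[0,0,0,0,0]],
  ],
)

```text
clock: 13.98
tcp_pos: [0.6009, -0.318, 0.191]
ee_rot: [[-0.868, 0.497, -0.0], [0.497, 0.868, 0.0], [0.0, 0.0, -1.0]]
ft_force: [0.3, 0.2, -0.4]
finger_gap: 0.0853
grip_force: 0.0
```

```bash
python3 - <<'E'
from h import *
c=snap('wrist','w7');P=cl(c)
m=(P[:,2]>24)&(P[:,2]<40)&(np.hypot(P[:,0]-586,P[:,1]+343)<60); print(m.sum(), cv2.minAreaRect(P[m][:,:2].astype(np.float32)) if m.sum()>9 else '')
go(586,-343,6,60)
E
```

```text
5330 ((587.0535888671875, -347.73944091796875), (58.593605041503906, 68.02442169189453), 60.24624252319336)
go [  0.6 -29.  185.1] turn 0.2 cur [ 601.  -318.1  191.1] 60.2 q [-28.  35.  27.  81.   0.   2.] t 14.03 gap 85.7
```

View pics/w7.png

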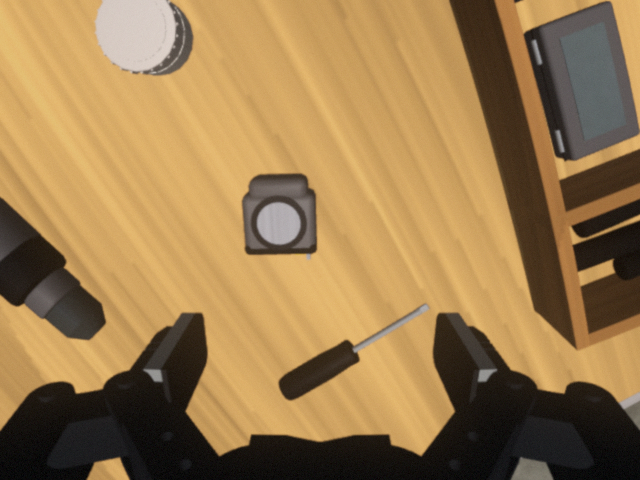

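```bash
python3 - <<'E'
from h import *
c=load('w7');P=cl(c); s=monitor.sense(); R=np.array(s['ee_rot']);p=np.array(s['tcp_pos'])*1000
T=(P-p)@R
for lo,hi in ((12,24),(24,40),(30,37)):
    m=(P[:,2]>lo)&(P[:,2]<hi)&(np.hypot(P[:,0]-586,P[:,1]+343)<60); print(lo,np.percentile(T[m][:,:2],[0,.5,2,98,99.5,100],axis=0).round(1).tolist())
m=(P[:,2]>30)&(P[:,2]<37)&(np.hypot(P[:,0]-586,P[:,1]+343)<60)
for x in range(-20,50,6):
    q=T[m&(abs(T[:,0]-x)<3)]; 
    if len(q): print(x,np.percentile(q[:,1],[1,99]).round(1))
q=world(c,[(285,390),(355,350),(428,308)],.01)*1000; print('screwdriver tool xy',((q-p)@R)[:,:2].round())
E
```

```text
12 [[-24.3, -59.5], [-23.8, -59.4], [-23.3, -57.9], [31.3, -3.4], [31.4, -3.3], [31.4, -3.3]]
24 [[-36.6, -61.9], [-31.2, -60.7], [-29.0, -59.2], [29.8, -4.9], [30.9, -4.1], [31.4, -3.3]]
30 [[-30.7, -60.5], [-29.6, -59.6], [-28.5, -58.3], [27.8, -7.1], [29.2, -5.6], [29.9, -4.1]]
-20 [-59.1  -5.6]
-14 [-58.9  -6.3]
-8 [-59.3  -6.3]
-2 [-59.7  -6.3]
4 [-58.6  -6.3]
10 [-59.   -6.3]
16 [-58.  -7.]
22 [-52.8 -12.3]
28 [-52.  -13.8]
screwdriver tool xy [[-179.  -34.]
 [-133.   33.]
 [ -90.   98.]]
```

Request:
arm_command(
  motion=[
    [[0,-5,-33,30,0],[0,-5,-33,70,0],[0,-5,-33,110,0],[0,-5,-33,140,0],[0,-5,-33,160,0],[0,-5,-33,174,0],[0,-5,-33,181,0],[0,-5,-33,181,0]],
  ],
)

```text
clock: 14.7
tcp_pos: [0.588, -0.3494, 0.0086]
ee_rot: [[-0.867, 0.498, -0.002], [0.498, 0.867, 0.001], [0.002, 0.0, -1.0]]
ft_force: [-1.2, -0.5, 0.1]
finger_gap: 0.0852
grip_force: 0.0
```

Request:
arm_command(
  motion=[
    [[255,0,0,0,0],[255,0,0,0,0],[255,0,0,0,0],[255,0,0,0,0],[255,0,0,0,0],[255,0,0,0,0],[255,0,0,0,0]],
  ],
)

```text
clock: 15.28
tcp_pos: [0.5895, -0.3508, 0.0119]
ee_rot: [[-0.867, 0.499, 0.002], [0.499, 0.867, -0.001], [-0.003, 0.0, -1.0]]
ft_force: [-0.1, 2.2, 6.3]
finger_gap: 0.0567
grip_force: 64.9
```

Request:
arm_command(
  motion=[
    [[255,0,0,-15,0],[255,0,0,-40,0],[255,0,0,-80,0],[255,0,0,-120,0],[255,0,0,-160,0],[255,0,0,-185,0],[255,0,0,-185,0],[255,0,0,-185,0]],
  ],
)

```text
clock: 15.95
tcp_pos: [0.5894, -0.3509, 0.1971]
ee_rot: [[-0.867, 0.499, 0.003], [0.499, 0.867, -0.002], [-0.004, -0.0, -1.0]]
ft_force: [0.6, -0.4, -3.1]
finger_gap: 0.0568
grip_force: 64.9
```

```bash
python3 hd.py w8 -23;  python3 -c "
from h import *
x,y=d2w(29,-93)
go(x,y,195,90-7.7+.7)"
```

```text
25 3273 [-26.8  26.1] -21.7
35 2683 [-22.  21.] -20.1
front x 36.47146136625233
go [106.  237.6   0. ] turn -22.9 cur [ 588.6 -350.4  195.1] 60.1 q [-31.  36.  29.  82.  -0.  -1.] t 16.0 gap 56.7
```

Request:
arm_command(
  motion=[
    [[255,106,238,0,-23],[255,106,238,0,-23],[255,106,238,0,-23],[255,106,238,0,-23],[255,106,238,0,-23],[255,106,238,0,-23],[255,106,238,0,-23],[255,106,238,0,-23]],
  ],
)

```text
clock: 16.67
tcp_pos: [0.6147, -0.0877, 0.1935]
ee_rot: [[-0.993, 0.116, -0.002], [0.116, 0.993, 0.001], [0.003, 0.001, -1.0]]
ft_force: [0.3, -0.5, -3.0]
finger_gap: 0.0565
grip_force: 65.1
```

Request:
arm_command(
  motion=[
    [[255,0,0,40,0],[255,0,0,80,0],[255,0,0,100,0],[255,0,0,100,0],[255,0,0,100,0]],
  ],
)

```text
clock: 17.08
tcp_pos: [0.614, -0.0918, 0.094]
ee_rot: [[-0.993, 0.121, -0.003], [0.121, 0.993, 0.0], [0.003, -0.0, -1.0]]
ft_force: [-0.4, -0.2, -1.4]
finger_gap: 0.0564
grip_force: 65.0
```

```bash
python3 hd.py w9 -23;  python3 -c "
from h import *
x,y=d2w(29.2,-93)
go(x,y,47,90-7.7+.7)"
```

```text
25 3361 [-27.1  25.6] -18.3
35 2812 [-21.9  20.5] -17.6
front x 37.793243946436874
go [-0.2  0.2 48.7] turn 0.0 cur [615.3 -91.8  95.7] 83.0 q [-8. 30.  3. 64. -0. -2.] t 17.13 gap 56.4
```

View pics/w9.png

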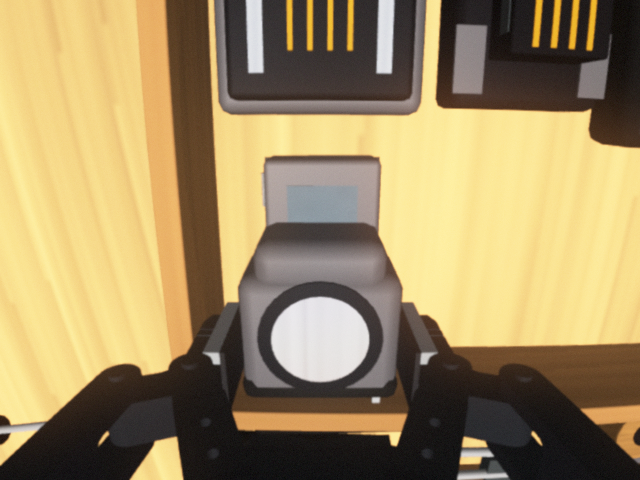

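The tape hangs squarely over the case lid (323,190). Lowering.

Request:
arm_command(
  motion=[
    [[255,-1,0,15,0],[255,-1,0,30,0],[255,-1,0,40,0],[255,-1,0,43,0],[255,-1,0,43,0],[255,-1,0,43,0]],
  ],
)

```text
clock: 17.63
tcp_pos: [0.6169, -0.0916, 0.0531]
ee_rot: [[-0.993, 0.121, 0.001], [0.121, 0.993, -0.0], [-0.001, -0.0, -1.0]]
ft_force: [-0.4, 1.2, -1.9]
finger_gap: 0.0568
grip_force: 65.2
```

Request:
arm_command(
  motion=[
    [[255,0,0,1,0],[255,0,0,2,0],[255,0,0,2,0],[255,0,0,2,0]],
  ],
)

```text
clock: 17.97
tcp_pos: [0.6164, -0.0914, 0.0503]
ee_rot: [[-0.993, 0.12, 0.0], [0.12, 0.993, -0.0], [-0.0, -0.0, -1.0]]
ft_force: [0.1, -0.2, -2.0]
finger_gap: 0.0568
grip_force: 65.2
```

Request:
arm_command(
  motion=[
    [[255,0,0,1,0],[255,0,0,2,0],[255,0,0,2,0],[255,0,0,2,0]],
  ],
)

```text
clock: 18.3
tcp_pos: [0.6163, -0.0914, 0.048]
ee_rot: [[-0.993, 0.12, -0.0], [0.12, 0.993, -0.0], [0.0, -0.0, -1.0]]
ft_force: [0.2, 0.6, -2.0]
finger_gap: 0.0566
grip_force: 65.2
```

Request:
arm_command(
  motion=[
    [[255,0,0,1,0],[255,0,0,2,0],[255,0,0,2,0],[255,0,0,2,0]],
  ],
)

```text
clock: 18.63
tcp_pos: [0.6163, -0.0914, 0.0478]
ee_rot: [[-0.993, 0.12, 0.001], [0.12, 0.993, -0.0], [-0.001, -0.0, -1.0]]
ft_force: [-11.4, 2.1, 24.9]
finger_gap: 0.0568
grip_force: 68.3
```

Request:
arm_command(
  motion=[
    [[255,0,0,-1,0],[255,0,0,-1.5,0],[40,0,0,-1.5,0],[40,0,0,-1.5,0],[40,0,0,-1.5,0],[40,0,0,-1.5,0],[40,0,0,-15,0],[40,0,0,-40,0]],
  ],
)

```text
clock: 19.3
tcp_pos: [0.6145, -0.0911, 0.0838]
ee_rot: [[-0.993, 0.12, -0.005], [0.12, 0.993, 0.001], [0.005, 0.0, -1.0]]
ft_force: [-0.2, 0.5, -0.2]
finger_gap: 0.0718
grip_force: 0.0
```

Request:
arm_command(
  motion=[
    [[0,-20,0,-40,0],[0,-50,0,-80,0],[0,-60,0,-110,0],[0,-60,0,-110,0],[0,-60,0,-110,0],[0,-60,0,-110,0]],
  ],
)

```text
clock: 19.8
tcp_pos: [0.6762, -0.0986, 0.1958]
ee_rot: [[-0.993, 0.12, 0.0], [0.12, 0.993, -0.0], [-0.0, -0.0, -1.0]]
ft_force: [-0.5, -1.1, -0.3]
finger_gap: 0.0857
grip_force: 0.0
```

```bash
python3 dc.py w10;  python3 -c "
from h import *
go(428,-332,200,60)"
```

```text
ch 2128 [[-61.0, -140.0], [-51.0, -50.0]] [-56.  -94.9  11.7  92.1   0.8] 47.5
me2 5065 [[-73.0, 56.0], [-39.0, 125.0]] [-56.9  91.6  35.6  72.    1.8] 46.8
batt 2162 [[-68.0, -33.0], [-54.0, 41.0]] [-60.5   4.4  13.   76.4   1.9] 40.7
case 4152 [[-28.0, -124.0], [76.0, -63.0]] [ 24.2 -93.9 103.8  62.5   0.6] 35.0
tape 7728 [[-7.0, -122.0], [56.0, -65.0]] [ 26.3 -93.   58.4  67.4  89.3] 68.3
go [ 217.6 -261.6   -4.8] turn 23.1 cur [675.5 -98.5 195. ] 83.1 q [-8. 36. 28. 82. -0. -1.] t 19.85 gap 85.4
```

View pics/w10.png

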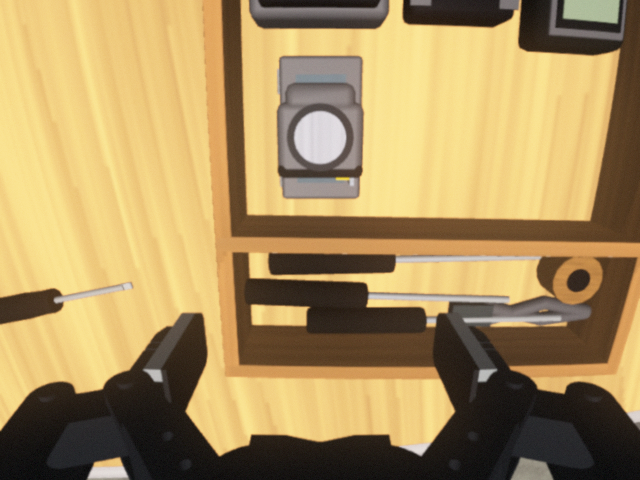

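The tape lies flat on the middle of the lid (320,135). Now the tub.

Request:
arm_command(
  motion=[
    [[0,217,-261,-5,23],[0,217,-261,-5,23],[0,217,-261,-5,23],[0,217,-261,-5,23],[0,217,-261,-5,23],[0,217,-261,-5,23],[0,217,-261,-5,23],[0,217,-261,-5,23]],
  ],
)

```text
clock: 20.52
tcp_pos: [0.4307, -0.3275, 0.1998]
ee_rot: [[-0.867, 0.499, -0.002], [0.499, 0.867, 0.001], [0.002, 0.0, -1.0]]
ft_force: [0.3, -0.1, -0.0]
finger_gap: 0.0855
grip_force: 0.0
```

Request:
arm_command(
  motion=[
    [[0,0,0,0,0],[0,0,0,0,0],[0,0,0,0,0]],
  ],
)

```text
clock: 20.77
tcp_pos: [0.4329, -0.3268, 0.2002]
ee_rot: [[-0.866, 0.499, -0.001], [0.499, 0.866, 0.001], [0.001, 0.0, -1.0]]
ft_force: [0.4, 0.1, -0.1]
finger_gap: 0.0854
grip_force: 0.0
```

```bash
python3 - <<'E'
from h import *
c=snap('wrist','w11');P=cl(c)
m=(P[:,2]>36)&(P[:,2]<50)&(np.hypot(P[:,0]-419,P[:,1]+355)<50); q=cv2.minEnclosingCircle(P[m][:,:2].astype(np.float32)); print(m.sum(), q, P[m][:,:2].mean(0))
go(*q[0],14,60)
E
```

```text
4247 ((418.8350830078125, -359.62286376953125), 30.111427307128906) [ 417.94757478 -358.41175946]
go [ -4.  -36.1 186.3] turn 0.1 cur [ 433.5 -326.5  200.3] 60.1 q [-37.  18.   1.  73.   0.  -7.] t 20.82 gap 85.3
```

Request:
arm_command(
  motion=[
    [[0,-3,-35,30,0],[0,-3,-35,70,0],[0,-3,-35,110,0],[0,-3,-35,140,0],[0,-3,-35,165,0],[0,-3,-35,180,0],[0,-3,-35,186,0],[0,-3,-35,186,0]],
  ],
)

```text
clock: 21.48
tcp_pos: [0.4186, -0.3576, 0.0135]
ee_rot: [[-0.868, 0.497, -0.002], [0.497, 0.868, 0.002], [0.003, 0.001, -1.0]]
ft_force: [0.5, -0.1, -0.1]
finger_gap: 0.0856
grip_force: 0.0
```

Request:
arm_command(
  motion=[
    [[255,0,0,0,0],[255,0,0,0,0],[255,0,0,0,0],[255,0,0,0,0],[255,0,0,0,0],[255,0,0,0,0],[255,0,0,0,0]],
  ],
)

```text
clock: 22.07
tcp_pos: [0.4197, -0.3595, 0.0166]
ee_rot: [[-0.867, 0.499, 0.002], [0.499, 0.867, -0.001], [-0.003, 0.0, -1.0]]
ft_force: [0.6, 2.4, 7.9]
finger_gap: 0.0562
grip_force: 62.6
```

Request:
arm_command(
  motion=[
    [[255,0,0,-15,0],[255,0,0,-40,0],[255,0,0,-80,0],[255,0,0,-120,0],[255,0,0,-160,0],[255,0,0,-185,0],[255,0,0,-185,0],[255,0,0,-185,0]],
  ],
)

```text
clock: 22.73
tcp_pos: [0.4194, -0.3599, 0.2019]
ee_rot: [[-0.867, 0.499, 0.003], [0.499, 0.867, -0.003], [-0.004, -0.001, -1.0]]
ft_force: [0.3, 0.3, -2.6]
finger_gap: 0.0563
grip_force: 64.2
```

```bash
python3 hd.py w12 -26;  python3 -c "
from h import *
x,y=d2w(27,94)
go(x,y,195,60)"
```

```text
25 3091 [-19.3  19.3] -27.4
front x 29.022551231451796
go [ 35.6 502.4   5.1] turn 0.1 cur [ 418.8 -359.3  200.3] 60.1 q [-41.  19.   2.  73.  -0. -11.] t 22.78 gap 56.2
```

Request:
arm_command(
  motion=[
    [[255,36,502,5,-23],[255,36,502,5,-23],[255,36,502,5,-23],[255,36,502,5,-23],[255,36,502,5,-23],[255,36,502,5,-23],[255,36,502,5,-23],[255,36,502,5,-23]],
  ],
)

```text
clock: 23.45
tcp_pos: [0.5635, -0.0569, 0.1952]
ee_rot: [[-0.993, 0.12, -0.002], [0.12, 0.993, 0.0], [0.002, -0.0, -1.0]]
ft_force: [0.2, -0.9, -1.7]
finger_gap: 0.0561
grip_force: 64.3
```

```bash
python3 -c "
from h import *
x,y=d2w(27,94)
go(x,y,195,83)"
```

```text
go [-5.620e+01  1.588e+02  1.000e-01] turn 0.1 cur [563.5 -56.9 195.2] 83.1 q [-6. 21.  4. 74.  0.  1.] t 23.45 gap 56.1
```

Request:
arm_command(
  motion=[
    [[255,-53,153,0,0],[255,-53,153,0,0],[255,-53,153,0,0],[255,-53,153,0,0],[255,-53,153,0,0],[255,-53,153,40,0],[255,-53,153,70,0],[255,-53,153,70,0]],
  ],
)

```text
clock: 24.12
tcp_pos: [0.6307, 0.086, 0.1192]
ee_rot: [[-0.993, 0.12, -0.011], [0.12, 0.993, -0.002], [0.011, -0.003, -1.0]]
ft_force: [-2.3, -0.5, -2.4]
finger_gap: 0.0563
grip_force: 64.5
```

```bash
python3 dc.py w13; python3 -c "
from h import *
x,y=d2w(27,94)
go(x,y,27,83)"
```

```text
ch 8822 [[-115.0, -92.0], [-52.0, -49.0]] [-84.  -72.1  48.5  66.1  88.8] 60.7
me2 19771 [[-113.0, 57.0], [-40.0, 128.0]] [-77.6  92.5  75.8  72.4   1.2] 47.9
batt 16780 [[-114.0, -33.0], [-55.0, 42.0]] [-85.5   4.2  77.   62.3  89.3] 43.2
case 6472 [[-28.0, -116.0], [75.0, -61.0]] [ 23.5 -89.7  59.7 105.7  88.6] 34.8
tape 5750 [[-7.0, -100.0], [57.0, -64.0]] [ 25.9 -78.7  38.3  66.3  81. ] 67.9
go [-6.2  8.8 95.9] turn 0.1 cur [632.   86.  122.9] 83.1 q [ 8. 31. 10. 69. -0. 15.] t 24.17 gap 56.4
```

View pics/w13.png

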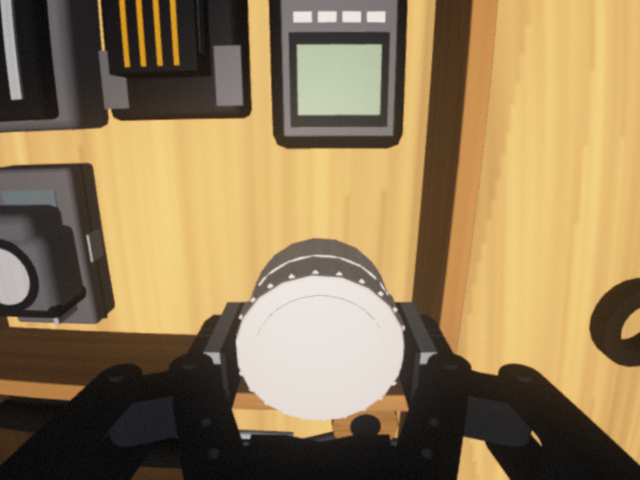

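The tub hangs behind the meter, about 8 mm too far right. Shifting and lowering.

Request:
arm_command(
  motion=[
    [[255,-5,8,10,0],[255,-5,8,35,0],[255,-5,8,60,0],[255,-5,8,80,0],[255,-5,8,88,0],[255,-5,8,90,0],[255,-5,8,90,0],[255,-5,8,90,0]],
  ],
)

```text
clock: 24.83
tcp_pos: [0.6419, 0.0939, 0.0385]
ee_rot: [[-0.993, 0.12, 0.002], [0.12, 0.993, 0.0], [-0.002, 0.001, -1.0]]
ft_force: [-0.3, 0.0, -1.2]
finger_gap: 0.0563
grip_force: 64.5
```

Request:
arm_command(
  motion=[
    [[255,0,0,1,0],[255,0,0,2,0],[255,0,0,2,0]],
  ],
)

```text
clock: 25.08
tcp_pos: [0.6411, 0.0937, 0.0352]
ee_rot: [[-0.993, 0.12, 0.001], [0.12, 0.993, 0.0], [-0.001, 0.0, -1.0]]
ft_force: [-0.2, 0.6, -1.6]
finger_gap: 0.0566
grip_force: 64.5
```

Request:
arm_command(
  motion=[
    [[255,2,0,3,0],[255,2,0,6,0],[255,2,0,6,0],[255,2,0,6,0]],
  ],
)

```text
clock: 25.42
tcp_pos: [0.6385, 0.0939, 0.0284]
ee_rot: [[-0.993, 0.12, -0.001], [0.12, 0.993, -0.0], [0.001, -0.0, -1.0]]
ft_force: [0.5, -0.8, -1.3]
finger_gap: 0.0562
grip_force: 64.5
```

Request:
arm_command(
  motion=[
    [[255,0,0,1,0],[255,0,0,1.5,0],[255,0,0,1.5,0],[255,0,0,1.5,0]],
  ],
)

```text
clock: 25.75
tcp_pos: [0.6388, 0.094, 0.0271]
ee_rot: [[-0.993, 0.12, -0.0], [0.12, 0.993, -0.0], [0.0, -0.0, -1.0]]
ft_force: [-0.7, 0.5, -0.9]
finger_gap: 0.0561
grip_force: 64.5
```

Request:
arm_command(
  motion=[
    [[255,0,0,1,0],[255,0,0,1.5,0],[255,0,0,1.5,0],[255,0,0,1.5,0]],
  ],
)

```text
clock: 26.08
tcp_pos: [0.6387, 0.0939, 0.0256]
ee_rot: [[-0.993, 0.12, -0.0], [0.12, 0.993, -0.0], [0.0, -0.0, -1.0]]
ft_force: [0.7, 0.0, -1.0]
finger_gap: 0.0563
grip_force: 64.5
```

Request:
arm_command(
  motion=[
    [[255,0,0,1,0],[255,0,0,1,0],[255,0,0,1,0],[255,0,0,1,0]],
  ],
)

```text
clock: 26.42
tcp_pos: [0.6388, 0.094, 0.0247]
ee_rot: [[-0.993, 0.12, 0.0], [0.12, 0.993, 0.0], [-0.0, 0.0, -1.0]]
ft_force: [1.6, 0.1, -1.0]
finger_gap: 0.056
grip_force: 64.7
```

Request:
arm_command(
  motion=[
    [[255,0,0,1,0],[255,0,0,1,0],[255,0,0,1,0]],
  ],
)

```text
clock: 26.67
tcp_pos: [0.6388, 0.0939, 0.0246]
ee_rot: [[-0.993, 0.12, 0.001], [0.12, 0.993, 0.0], [-0.001, 0.0, -1.0]]
ft_force: [-5.9, -0.7, 12.8]
finger_gap: 0.0564
grip_force: 66.1
```

Standing on the floor. Release and withdraw to check.

Request:
arm_command(
  motion=[
    [[255,0,0,-0.5,0],[40,0,0,-0.5,0],[40,0,0,-0.5,0],[40,0,0,-0.5,0],[40,0,0,-0.5,0],[40,0,0,-20,0],[40,0,0,-50,0],[40,0,0,-90,0]],
  ],
)

```text
clock: 27.33
tcp_pos: [0.637, 0.0937, 0.1122]
ee_rot: [[-0.993, 0.12, -0.005], [0.12, 0.993, -0.001], [0.005, -0.001, -1.0]]
ft_force: [0.5, -0.5, 0.8]
finger_gap: 0.0722
grip_force: 0.0
```

Request:
arm_command(
  motion=[
    [[0,-10,-30,-40,0],[0,-20,-60,-80,0],[0,-20,-80,-120,0],[0,-20,-80,-150,0],[0,-20,-80,-150,0],[0,-20,-80,-150,0],[0,-20,-80,-150,0]],
  ],
)

```text
clock: 27.92
tcp_pos: [0.6494, 0.0121, 0.2637]
ee_rot: [[-0.993, 0.121, 0.001], [0.121, 0.993, 0.0], [-0.001, 0.0, -1.0]]
ft_force: [-0.6, 0.5, 0.2]
finger_gap: 0.0856
grip_force: 0.0
```

```bash
python3 dc.py w14; python3 -c "
from h import *
s=monitor.sense();print(s['tcp_pos'],s['clock'],s['finger_gap'])"
```

```text
ch 9082 [[-117.0, -140.0], [-52.0, -50.0]] [-86.2 -95.2  93.   71.7  89.9] 62.0
me2 8624 [[-122.0, 56.0], [-40.0, 127.0]] [-82.5  92.1  86.   73.6   0.6] 47.7
batt 7381 [[-121.0, -34.0], [-55.0, 41.0]] [-88.4   3.8  67.9  76.3   0.8] 42.9
case 3027 [[-28.0, -122.0], [75.0, -61.0]] [ 23.5 -91.9 103.7  62.    1.3] 34.9
tape 4486 [[-7.0, -120.0], [55.0, -64.0]] [ 26.5 -92.9  67.7  58.3   1.2] 68.2
tub 3312 [[-2.0, 65.0], [54.0, 121.0]] [26.6 93.  58.4 58.6 25.8] 51.3
[0.64885729 0.01235496 0.26265615] 27.9667 0.08540274743993638
```

View pics/w14.png

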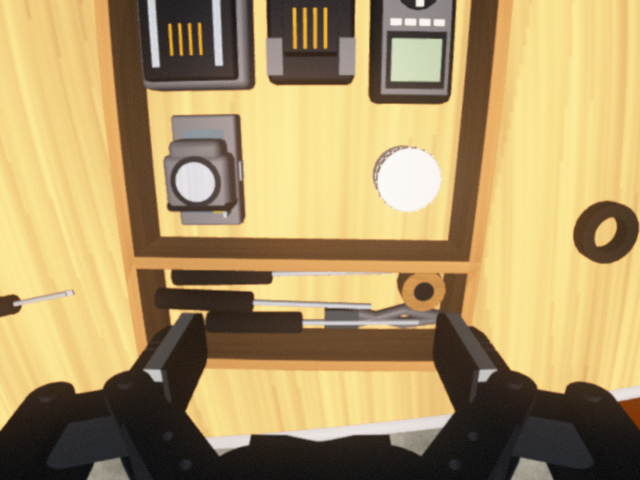

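The view shows everything in place: battery (312,40) between charger and meter, case with tape on it at (205,170), tub (407,178) behind the meter, and the gripper clear. Handing in.

```bash
python3 -c "
from workcell import sign_off
print(sign_off())"
```

```text
the job is handed in; nothing more can be done
None
```

The drawer is packed as asked, in the order given, and handed in at about 28 s; the last wrist-camera check showed all four items in their places, the charger and meter unmoved, and the gripper clear.

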